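Hook the stray paint pot out from under the riser and draw it into its row

TASK

One red paint pot has ended up under the clear riser, where the gripper does not fit. Use the pull hook to drag it out and draw it into the gap in the row of pots on the wooden rail, easing its neighbours apart, until all four stand upright in one line against the back rail; then lay the hook down on the table, touching nothing else. Do not touch the pots with the gripper, tip none over, and leave everything else where it stands.

Things in the scene. Friction and masses are not known exactly. Their poses are not given: they have to be found in the camera images.
- pot_stray: the stray pot, standing under the riser: red colour pot with a pinkish lid, plain upright cylinder 57 mm across and 60 mm tall, about 0.2 kg, all four pots alike; origin at the centre of its underside, z up; its yaw means nothing. Drawn by its side it slides upright over the bare table
- pot_a: pot in the row, at the rack's +y end (the end nearer the robot): red colour pot with a pinkish lid, plain upright cylinder 57 mm across and 60 mm tall, about 0.2 kg, all four pots alike; origin at the centre of its underside, z up; its yaw means nothing
- pot_b: pot in the row, between pot_a and the gap: red colour pot with a pinkish lid, plain upright cylinder 57 mm across and 60 mm tall, about 0.2 kg, all four pots alike; origin at the centre of its underside, z up; its yaw means nothing
- pot_c: pot in the row, on the other side of the gap, at the rack's -y end: red colour pot with a pinkish lid, plain upright cylinder 57 mm across and 60 mm tall, about 0.2 kg, all four pots alike; origin at the centre of its underside, z up; its yaw means nothing. The gap between pot_b and pot_c is 43 to 51 mm wide at the start, so they must be nudged 6 to 14 mm apart; they slide easily
- rack: fixed light-wood pot rail without floor: back rail 266 long, 12 thick, 40 high (mm) and two end cheeks 12 thick, 62 long, 40 high. Frame: y along the row, x out of its open side (towards the riser, about world +y), z up; origin on the table, mid-row, on the home line: a pot against the rail has its centre at x = 0 (rail faces at x = -28.5 and -40.5). Inside, y = -121 to 121: 14 mm more than 4 pots
- riser: fixed clear acrylic bridge: top sheet 150 mm deep, 300 wide, 6 thick, its underside 115 above the table, on two side cheeks 6 thick (inner faces y = -144, +144); open in front and behind. Origin on the table under its centre; x points inwards from the mouth (mouth at x = -75 mm, facing the rack, about world -y; rear edge +75), y along its width, z up
- hook: loose pull hook, 0.16 kg: wooden handle 130 mm long, 24 wide, 26 high; in line with it a steel bar 10 thick; at its end a steel nose plate, square to the bar, pointing down. It rests on the handle's butt and the nose's lower edge, so handle and bar rise towards the nose by 0.268 rad. Frame level in this rest pose: origin on the table under the handle's middle, x horizontal to the nose, z up
- hook_grip (a point): middle of the hook's handle, 30 mm above the table at rest, near the centre of mass; grip here across the 24 mm. Along the bar from here: handle -65 to 65 mm, nose's inner face 188, a pot seated in the nose has its centre at 157. Nose's lower edge 79 below the bar's line: with the bar level 85 above the table it clears the table by 6, bar and handle clear pots and rack, bar fits under riser
- hook_nose (a point): middle of the nose plate's inner face, 45 mm below the bar's line. Seen from above the nose is a shallow V 55 mm wide, 4 thick, open towards the handle, halves swept 25 degrees (outer tips 13 mm nearer the handle than the apex), so that a pot centres itself in it. Under the riser the nose is too tall to pass over a pot: it must go in beside it
- bottle_small: bystander: small white bottle, 45 mm across, 98 mm tall, standing under the riser beside the stray pot (either side); origin at the centre of its underside
- bottle_mid: bystander: white and black bottle, 52 mm across, 120 mm tall, standing at one edge of the space between riser and rack; origin at the centre of its underside
- tube_teal: bystander: paint tube lying flat, 100 mm long (along its x), 58 mm wide, 38 mm high, at the other edge of the space between riser and rack; origin at the centre of its underside
There are look-alikes about, which are no part of the job. Leave any orange look-alike of the pot_c alone.

How it is judged:
By the outcome, as a careful person would: the job done as asked, in the order asked, and still so for the second after the job is handed in, with the robot touching nothing.
It also fails if it takes over 51 s, if anything falls off the work surface, if the arm or the gripper's body presses on something with over 40 N, if the wrist force passes 120 N, or if a joint passes its speed limit or range.

ROBOT

A 6-joint arm with a two-finger parallel gripper is mounted at the origin on the work surface; the furniture and walls round the work are solid. World frame = base frame: x ahead of the robot, y to its left, z up, the work surface at z = 0. Lengths are in m, angles in rad, forces in N, time in s.
With the tool pointing down it reaches from about 0.375 to 0.975 m from the base axis. Payload 3.8 kg.
Tool frame: the origin (TCP) lies at the very end of the fingers, on their centre line; the grasp point (between the pads) lies 19 mm behind it; z points along the fingers, y is the line along which they close (so a half turn about z gives the same grasp; the last joint's range is limited). The gripper opens to 85 mm and grips with 20 to 120 N. Pads are 22 mm wide; open, the fingers measure 114 mm over their backs; the gripper's body (76 mm by 85 mm) begins 54 mm behind the grasp point. The pads swing forward as they close: fully open they stand 13 mm farther back than shut.
Start: joints at [-1.323, 0.264, 1.604, -0, 1.274, -0.037], TCP at [0.19, -0.648, 0.231] pointing down, gripper open.
Joint ranges: [-2.63, 2.63], [-0.94, 2.18], [0.31, 2.57], [-1.31, 4.45], [0, 2.66], [-2.55, 2.55]. Speed limits (rad/s): [2.57, 2.57, 3.14, 3.14, 3.14, 3.14].

INTERFACE

Orientations are given as a rotation vector (axis times angle).
In Python, from workcell import monitor, viewer, job gives the robot as it stands. The module is installed in compiled form; this text tells all that it offers.
- The arm moves only by the tool step_arm, never from a script. Its argument "series" is one flat list of numbers, 4 for each row, row after row: the shift along the tool's x, y, z in m, then the turn about the tool's z in rad. A call has 1 to 8 rows; each row is the pose to reach, as a shift and turn from the pose commanded when the call began, along the tool's axes at that moment; what a row does not reach only later rows make up. A row lasts 1/8 s, in which the tool goes at most 62.5 mm and 10.7 degrees, less where a joint would pass 70% of its speed; a pose out of reach is approached as far as the arm can. A call with a gripper value outside its range is refused whole. "gripper" is the opening, from 0 (shut) to 1 (fully open), set as the call begins (left out, the last holds). The fingers move at their own pace and stop on an object; "newtons" is the grip in N (left out, the last holds). Time passes only in rows, so rows that repeat a pose let the fingers close. It gives the time, the measured TCP pose, the force, the opening and the grip force at its end, in the units of the state.
- monitor.read_state(): the state, without advancing time (a new reading comes with each control period).
- viewer.read_camera(name): name is "side" or "top"; returns a dict with "image" (384x512x3 uint8, red, green, blue), "intrinsics" (3x3 intrinsics, pixels), "T" (4x4, takes a point from camera to world coordinates). Camera axes: x right, y up, looking along -z (the intrinsics and any distortion apply to the point x, -y, -z); pixel columns grow to the right and rows downward; lengths in m; the calibration is good to about 2 mm. A picture is of the moment at which its call begins. There is no depth.
- job.finish_job(): hands the job in; it is judged then, once.
Trained networks look in a picture, given as the dict that the camera call returned (one of the last four; its "shot" number tells which), for a name from the list of things; names that differ only in an ending like _2 or _b are one class to them, and where a whole thing is asked for, a point or a joint stands for the part that bears it (a point fixed in the world has none). Each returns a list of dicts, best first, with "score" (0 to 1); they miss things now and then, are a little off and sometimes report something else, mostly with a low value. They report only what shows in the picture. A call takes as long as a camera call. They do not tell look-alikes from the thing itself.
- viewer.boxes_of(picture, label): "extent" ([centre column, centre row, width, height] in pixels, round what is visible of it).
- viewer.spot_point(picture, label): "point" ([column, row] in pixels: a listed point, or the origin of a listed thing).
The state is a dict: "time": time; "q": joint angles; "joint_vel": joint speeds; "joint_torque": joint torques, N m; "tool_pos": TCP position; "tcp_rot": TCP orientation; "wrist_force": force on the tool from outside, world axes, zero at the start; "torque": the same for the moment, N m; "width": opening from 0.0 (shut) to 1.0 (fully open); "grip_force": force on a finger pad.
Only numpy, scipy, OpenCV 4.12 (cv2) and the standard library are available. Lean on these libraries where they do the work, as an engineer would, in place of code of your own. Each camera call takes 0.05 s, during which the arm holds its last target. There are 200 camera calls.

## Working session

There is one attempt and no reset: what is moved stays moved. The work goes in short steps, Python scripts to look and compute and a tool call to move; the robot and the scene stay as the last step left them, time stands still between calls to the robot, and variables do not carry over. Pictures are saved under pics/ and viewed, at most 10 in all, crops included, and the job is handed in when it is done.

Besides the shell and the picture viewer there is one more tool, called after "Request:" by a JSON object that holds its "name" and its "arguments". step_arm: Moves the arm, as the interface text tells. Its arguments: {"type":"object","properties":{"series":{"type":"array"},"gripper":{"type":"number"},"newtons":{"type":"number"}},"required":["series"]}

```bash
mkdir -p pics; cat > h.py <<'E'
import numpy as np, cv2
from workcell import monitor, viewer, job
def shot(name, fn=None):
    p=viewer.read_camera(name)
    if fn: cv2.imwrite('pics/'+fn, cv2.cvtColor(p['image'],cv2.COLOR_RGB2BGR))
    return p
def ray(p,px,z):
    K=np.array(p['intrinsics']);T=np.array(p['T'])
    d=np.linalg.inv(K)@[px[0],px[1],1]; d=T[:3,:3]@[d[0],-d[1],-d[2]]
    o=T[:3,3]; return o+d*(z-o[2])/d[2]
def proj(p,X):
    K=np.array(p['intrinsics']);T=np.array(p['T'])
    c=np.linalg.inv(T)@np.append(X,1); v=K@[c[0],-c[1],-c[2]]; return v[:2]/v[2]
E
python3 - <<'E'
from h import *
ps={n:shot(n,n+'0.png') for n in('top','side')}
a=np.hstack([ps[n]['image'] for n in ps]);
for n,p in ps.items():
    print(n,np.round(p['T'][:3],3).tolist(),np.round(p['intrinsics'],1).tolist(),[k for k in p])
    for l in ['pot_stray','rack','riser','hook','bottle_small','bottle_mid','tube_teal']:
        print(l,[(np.round(d['extent'],0).astype(int).tolist(),round(d['score'],2)) for d in viewer.boxes_of(p,l)][:6], [(np.round(d['point'],1).tolist(),round(d['score'],2),np.round(ray(p,d['point'],0),3)[:2].tolist()) for d in viewer.spot_point(p,l)][:6])
    for l in ['hook_grip','hook_nose']:
        print(l,[(np.round(d['point'],1).tolist(),round(d['score'],2),np.round(ray(p,d['point'],.03),3)[:2].tolist()) for d in viewer.spot_point(p,l)][:6])
s=monitor.read_state();print(s)
E
```

```text
top [[-0.01, 0.991, -0.13, 0.448], [-1.0, -0.012, -0.021, -0.034], [-0.023, 0.13, 0.991, 0.914]] [[359.2, 0.0, 265.4], [0.0, 359.2, 186.5], [0.0, 0.0, 1.0]] ['image', 'intrinsics', 'T', 'shot']
pot_stray [] []
rack [([355, 207, 48, 110], 0.65)] [([350.7, 209.1], 0.78, [0.507, -0.23])]
riser [([183, 200, 79, 140], 0.79), ([358, 207, 47, 112], 0.59), ([350, 173, 27, 23], 0.16)] [([189.6, 207.8], 0.65, [0.515, 0.181])]
hook [([278, 187, 105, 38], 0.72)] [([305.0, 193.6], 0.74, [0.548, -0.115])]
bottle_small [([361, 242, 29, 23], 0.18)] []
bottle_mid [([288, 251, 22, 24], 0.77), ([362, 243, 30, 25], 0.53)] [([283.0, 248.9], 0.95, [0.409, -0.057])]
tube_teal [([282, 132, 41, 21], 0.9)] [([279.1, 137.3], 0.75, [0.697, -0.051])]
hook_grip []
hook_nose [([227.6, 178.3], 0.76, [0.585, 0.08])]
side [[0.968, 0.114, -0.223, 0.342], [-0.249, 0.357, -0.9, -0.805], [-0.023, 0.927, 0.374, 0.378]] [[364.4, 0.0, 250.4], [0.0, 364.4, 193.5], [0.0, 0.0, 1.0]] ['image', 'intrinsics', 'T', 'shot']
pot_stray [([252, 174, 22, 22], 0.59)] [([250.3, 186.7], 0.64, [0.58, 0.156]), ([306.5, 250.0], 0.15, [0.599,
[... 646 characters left out ...]
], 0.95, [0.595, 0.087])]
{'time': 1.7, 'q': array([-1.32291241e+00,  2.63926989e-01,  1.60398395e+00,  6.67040624e-06,
        1.27367743e+00, -3.69223518e-02]), 'joint_vel': array([-0.00039863,  0.00101241, -0.00018974, -0.00196918, -0.00166915,
       -0.00092453]), 'joint_torque': array([ 3.98331088e-05, -5.15042138e+01, -3.67711723e+01, -3.13110468e-04,
        9.82942947e-04,  3.75015475e-06]), 'tool_pos': array([ 0.18964422, -0.64782264,  0.2312702 ]), 'tcp_rot': array([3.10978969e+00, 4.45858604e-01, 1.06719594e-05]), 'wrist_force': array([-0.55540556, -0.77157011, -0.92780352]), 'torque': array([ 0.03126605, -0.00026022, -0.03504302]), 'grip_force': 0.0, 'width': 1.0001705980372284}
```

View pics/top0.png

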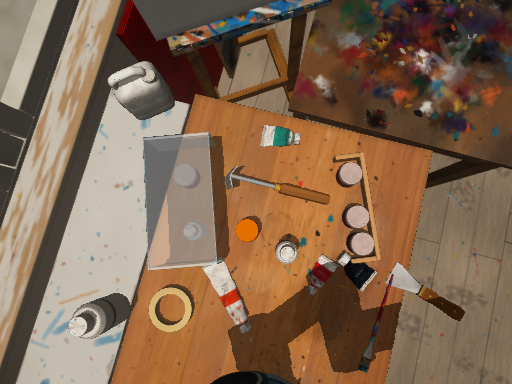

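View pics/side0.png

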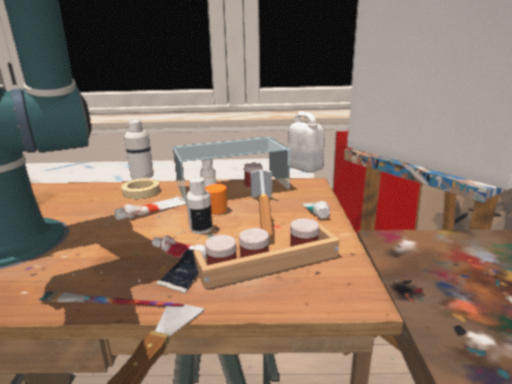

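Candidates for pot_stray in the top view are the pinkish lid at (186,175) under the riser, the white bottle at (192,230) under the riser, and the orange pot at (247,230) in the open. (186,175) fits: it has a pinkish lid, is under the riser, and the side view shows red at (252,174). The row has pot_a at (360,243), pot_b at (356,215) and pot_c at (349,174). I'll confirm in one enlarged crop.

```bash
cat >> h.py <<'E'
class S: pass
TOP=dict(intrinsics=[[359.2,0,265.4],[0,359.2,186.5],[0,0,1]])
E
python3 - <<'E'
from h import *
import pickle
ps={n:shot(n) for n in('top','side')}
pickle.dump(ps,open('p0.pkl','wb'))
im=ps['top']['image']
c=cv2.resize(im[120:280,140:390],None,fx=3.2,fy=3.2,interpolation=cv2.INTER_CUBIC)
cv2.imwrite('pics/c1.png',c[:,:,::-1])
im=ps['side']['image']
c=cv2.resize(im[125:290,160:350],None,fx=3.6,fy=3.6,interpolation=cv2.INTER_CUBIC)
cv2.imwrite('pics/c2.png',c[:,:,::-1])
E
```

```text
(no output)
```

View pics/c1.png

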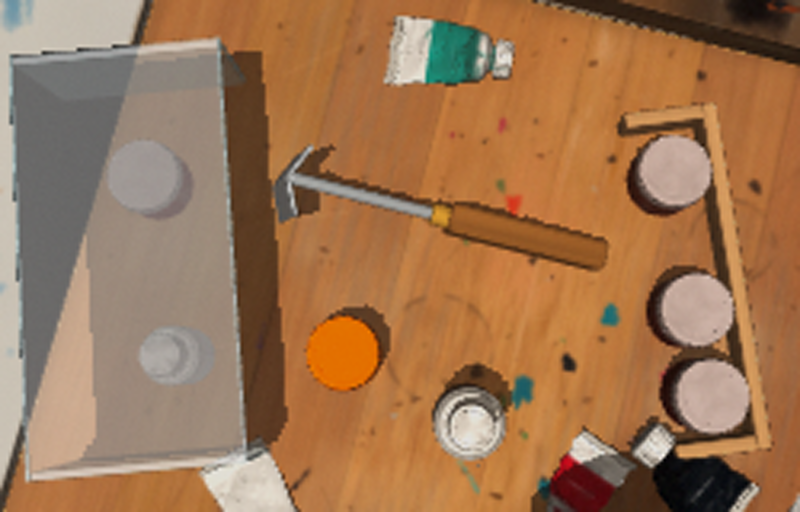

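View pics/c2.png

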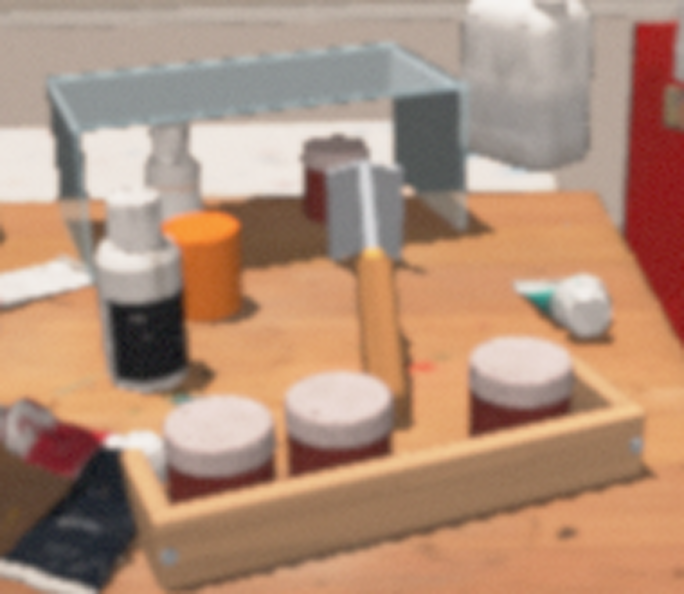

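The crop confirms it: pot_stray is the lid at crop (148,177), i.e. full (186,175), with a red body in the side view. The hook lies with its nose at crop (290,180) and its butt at (605,253). Next I'll fit the poses by overlaying models.

```bash
cat > fit.py <<'E'
from h import *
import pickle,sys
ps=pickle.load(open('p0.pkl','rb')); t=ps['top']
f=lambda c,r:((c+.5)/3.2-.5+140,(r+.5)/3.2-.5+120)
W=lambda c,r,z:ray(t,f(c,r),z)
for n,c,z in [('stray',(148,176),.06),('a',(708,396),.06),('b',(692,310),.06),('c',(674,171),.06),('orange',(343,352),.06),('bmid cap',(472,424),.12),('bsmall cap',(164,354),.098)]:
    print(n,np.round(W(*c,z),4)[:2])
R=[W(717,104,.04),W(770,445,.04)];print('rack outer corners',np.round(R,4)[:,:2].tolist(),np.linalg.norm(R[0]-R[1]))
Q=[W(219,40,.121),W(245,452,.121),W(28,480,.121),W(12,57,.121)];print('riser',np.round(Q,4)[:,:2].tolist(),[round(np.linalg.norm(Q[i]-Q[(i+1)%4]),4) for i in range(4)])
H=[W(605,252,.013+.006),W(448,215,.047),W(290,178,.08)];print('hook',np.round(H,4)[:,:2].tolist(),[np.linalg.norm((H[i]-H[i+1])[:2]) for i in(0,1)])
s=ps['side']
# side-camera spot points: lid tops centres
g=lambda c,r:((c+.5)/3.6-.5+160,(r+.5)/3.6-.5+125)
for n,c,z in [('c',(520,360),.06),('b',(339,403),.06),('a',(218,425),.06),('stray',(337,147),.06)]:
    print('side',n,np.round(ray(s,g(*c),z),4)[:2])
E
python3 fit.py
```

```text
stray [0.5911 0.177 ]
a [ 0.4228 -0.2373]
b [ 0.4855 -0.2283]
c [ 0.5896 -0.2193]
orange [0.4573 0.0295]
bmid cap [ 0.4072 -0.0626]
bsmall cap [0.4567 0.1537]
rack outer corners [[0.6449, -0.2587], [0.3859, -0.2862]] 0.26045880870020416
riser [[0.6784, 0.1129], [0.3898, 0.092], [0.3722, 0.24], [0.6683, 0.2613]] [np.float64(0.2894), np.float64(0.1491), np.float64(0.2969), np.float64(0.1487)]
hook [[0.5332, -0.1721], [0.5601, -0.0498], [0.5848, 0.0668]] [np.float64(0.12529324119156726), np.float64(0.11914814044135179)]
side c [ 0.5897 -0.2249]
side b [ 0.4854 -0.2427]
side a [ 0.4232 -0.247 ]
side stray [0.593 0.167]
```

```bash
cat > plan.py <<'E'
# usage: plan.py step x y z heading_deg [x y z heading ...]  -> rows for step_arm (first call's pose = reference of each 8-row call)
from h import *
import sys
from scipy.spatial.transform import Rotation as Ro
a=[float(v) for v in sys.argv[1:]]; step=a[0]; wp=np.array(a[1:]).reshape(-1,4)
s=monitor.read_state(); p=np.array(s['tool_pos']); M=Ro.from_rotvec(s['tcp_rot']).as_matrix()
cur=np.append(p,np.degrees(np.arctan2(M[1,0],M[0,0])))
print('t',round(s['time'],2),'pose',cur.round(4),'tilt',M[2].round(3),'w',round(float(s['width']),3))
rows=[]
for w in wp:
    n=int(max(np.ceil(np.linalg.norm(w[:3]-cur[:3])/step),np.ceil(abs(w[3]-cur[3])/9.),1))
    rows+=[cur+(w-cur)*k/n for k in range(1,n+1)]; cur=w
ref=np.append(p,np.degrees(np.arctan2(M[1,0],M[0,0])))
for i in range(0,len(rows),8):
    c=np.radians(ref[3]); out=[]
    for r in rows[i:i+8]:
        d=r-ref; out+=[np.cos(c)*d[0]+np.sin(c)*d[1],np.sin(c)*d[0]-np.cos(c)*d[1],-d[2],-np.radians(d[3])]
    print([round(float(v),3) for v in out]); ref=rows[min(i+7,len(rows)-1)]
E
python3 plan.py .06 .5467 -.111 .1 77.8 .5467 -.111 .012 77.8
```

```text
t 1.8 pose [ 0.1896 -0.6478  0.2313 16.3174] tilt [-0. -0. -1.] w 0.998
[0.045, -0.038, 0.012, -0.098, 0.09, -0.075, 0.024, -0.195, 0.135, -0.113, 0.036, -0.293, 0.179, -0.151, 0.048, -0.39, 0.224, -0.189, 0.06, -0.488, 0.269, -0.226, 0.072, -0.585, 0.314, -0.264, 0.084, -0.683, 0.359, -0.302, 0.095, -0.78]
[0.058, 0.005, 0.012, -0.098, 0.117, 0.01, 0.024, -0.195, 0.175, 0.014, 0.036, -0.293, 0.175, 0.014, 0.08, -0.293, 0.175, 0.014, 0.124, -0.293]
```

Request:
{"name": "step_arm", "arguments": {"series": [0.045,-0.038,0.012,-0.098,0.09,-0.075,0.024,-0.195,0.135,-0.113,0.036,-0.293,0.179,-0.151,0.048,-0.39,0.224,-0.189,0.06,-0.488,0.269,-0.226,0.072,-0.585,0.314,-0.264,0.084,-0.683,0.359,-0.302,0.095,-0.78], "gripper": 1}}

```text
time: 2.8
tool_pos: [0.4503, -0.2556, 0.1363]
tcp_rot: [2.703, 1.598, 0.001]
wrist_force: [0.6, 0.3, 0.3]
width: 1.002
grip_force: 0.0
```

Request:
{"name": "step_arm", "arguments": {"series": [0.058,0.005,0.012,-0.098,0.117,0.01,0.024,-0.195,0.175,0.014,0.036,-0.293]}}

```text
time: 3.18
tool_pos: [0.5477, -0.1091, 0.1004]
tcp_rot: [2.441, 1.976, 0.001]
wrist_force: [0.2, -0.8, 0.2]
width: 0.999
grip_force: 0.0
```

```bash
python3 - <<'E'
from h import *
p=shot('side','s2.png');im=p['image']
c=cv2.resize(im[100:270,180:350],None,fx=3.4,fy=3.4,interpolation=cv2.INTER_CUBIC)
cv2.imwrite('pics/c3.png',c[:,:,::-1])
E
python3 plan.py .045 .5467 -.111 .012 77.8
```

```text
t 3.23 pose [ 0.5501 -0.1035  0.099  78.2779] tilt [ 0.004  0.001 -1.   ] w 1.004
[-0.004, -0.001, 0.043, 0.004, -0.008, -0.002, 0.087, 0.008]
```

View pics/c3.png

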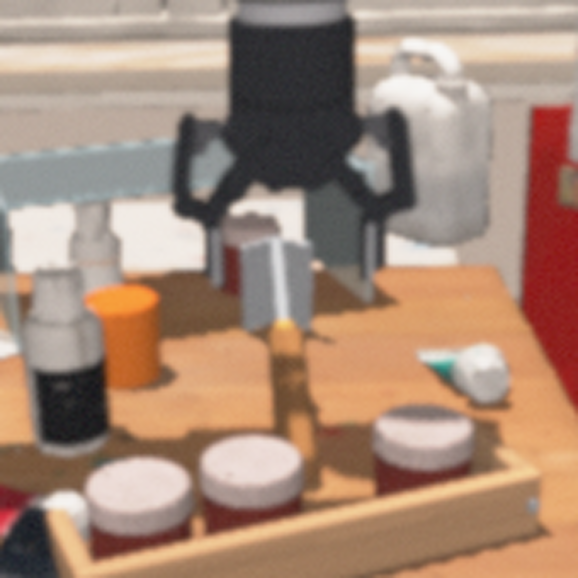

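The fingers (crop columns 215 and 368) straddle the handle (column 290), so I'll descend and grip.

Request:
{"name": "step_arm", "arguments": {"series": [0,0,0.03,0,0,0,0.06,0,0,0,0.088,0,0,0,0.088,0]}}

```text
time: 3.72
tool_pos: [0.5438, -0.1103, 0.01]
tcp_rot: [-2.442, -1.97, 0.005]
wrist_force: [0.2, 0.0, -0.0]
width: 0.996
grip_force: 0.0
```

Request:
{"name": "step_arm", "arguments": {"series": [0,0,0,0,0,0,0,0,0,0,0,0,0,0,0,0,0,0,0,0], "gripper": 0, "newtons": 30}}

```text
time: 4.35
tool_pos: [0.5473, -0.1111, 0.0133]
tcp_rot: [2.444, 1.972, 0.002]
wrist_force: [-1.1, -0.2, 5.6]
width: 0.274
grip_force: 34.5
```

```bash
python3 plan.py .04 .5467 -.111 .026 78 .542 -.108 .026 95 .537 -.02 .026 95
```

```text
t 4.35 pose [ 5.47300e-01 -1.11100e-01  1.33000e-02  7.78095e+01] tilt [-0.     0.002 -1.   ] w 0.274
[-0.0, -0.001, -0.013, -0.003, 0.001, -0.003, -0.013, -0.152, 0.002, -0.006, -0.013, -0.3, 0.03, -0.014, -0.013, -0.3, 0.059, -0.021, -0.013, -0.3, 0.087, -0.029, -0.013, -0.3]
```

Request:
{"name": "step_arm", "arguments": {"series": [0,-0.001,-0.013,0,0.001,-0.003,-0.013,-0.1,0.002,-0.006,-0.013,-0.2,0.002,-0.006,-0.013,-0.3,0.03,-0.014,-0.013,-0.3,0.059,-0.021,-0.013,-0.3,0.087,-0.029,-0.013,-0.3,0.087,-0.029,-0.013,-0.3]}}

```text
time: 5.35
tool_pos: [0.5356, -0.018, 0.0252]
tcp_rot: [-2.119, -2.318, 0.001]
wrist_force: [-0.2, 0.3, -1.3]
width: 0.274
grip_force: 33.7
```

```bash
python3 - <<'E'
from h import *
p=shot('side');im=p['image'];q=shot('top')
c=np.vstack([cv2.resize(im[125:265,180:350],None,fx=3.4,fy=3.4,interpolation=cv2.INTER_CUBIC)])
d=cv2.resize(q['image'][120:280,140:330],(565,476),interpolation=cv2.INTER_CUBIC)
o=cv2.resize(np.hstack([c,d]),(800,336),interpolation=cv2.INTER_AREA)
cv2.imwrite('pics/c4.png',o[:,:,::-1])
E
python3 plan.py .04 .537 -.02 .026 95
```

```text
t 5.45 pose [ 5.36200e-01 -1.96000e-02  2.53000e-02  9.50441e+01] tilt [-0. -0. -1.] w 0.276
[-0.0, 0.001, -0.001, 0.001]
```

View pics/c4.png

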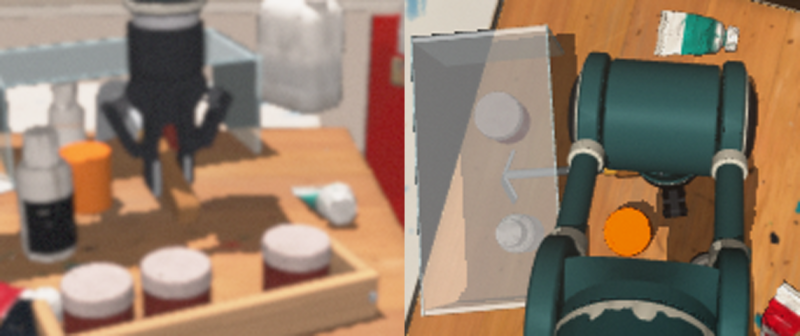

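The hook is held; its nose (crop 505,178) lies midway between the stray pot (502,116) and the small bottle (516,232). The fingers cannot tilt, so to level the bar I'll raise the grip gently while the riser's underside holds the nose down.

Request:
{"name": "step_arm", "arguments": {"series": [0,0,-0.015,0,0,0,-0.025,0,0,0,-0.03,0,0,0,-0.035,0]}}

```text
time: 5.95
tool_pos: [0.5365, -0.0201, 0.0607]
tcp_rot: [2.123, 2.315, -0.0]
wrist_force: [-0.1, -0.9, -3.6]
width: 0.278
grip_force: 33.0
```

Request:
{"name": "step_arm", "arguments": {"series": [0,0,-0.005,0,0,0,-0.01,0,0,0,-0.015,0,0,0,-0.018,0,0,0,-0.021,0]}}

```text
time: 6.58
tool_pos: [0.5364, -0.0196, 0.0814]
tcp_rot: [-2.123, -2.316, 0.0]
wrist_force: [-0.5, -0.3, -2.6]
width: 0.275
grip_force: 32.5
```

Request:
{"name": "step_arm", "arguments": {"series": [0,0,-0.004,0,0,0,-0.007,0,0,0,-0.01,0,0,0,-0.01,0]}}

```text
time: 7.08
tool_pos: [0.5366, -0.0196, 0.0916]
tcp_rot: [2.123, 2.316, 0.0]
wrist_force: [0.2, 0.3, -2.6]
width: 0.275
grip_force: 32.4
```

Request:
{"name": "step_arm", "arguments": {"series": [0,0,0.012,0,0,0,0.024,0,0,0,0.024,0]}}

```text
time: 7.45
tool_pos: [0.5347, -0.0194, 0.0652]
tcp_rot: [-2.121, -2.313, 0.004]
wrist_force: [-1.6, 0.6, -2.2]
width: 0.273
grip_force: 32.6
```

```bash
python3 - <<'E'
from h import *
p=shot('side');im=p['image'];q=shot('top')
c=np.vstack([cv2.resize(im[125:265,180:350],None,fx=3.4,fy=3.4,interpolation=cv2.INTER_CUBIC)])
d=cv2.resize(q['image'][120:280,140:330],(565,476),interpolation=cv2.INTER_CUBIC)
o=cv2.resize(np.hstack([c,d]),(800,336),interpolation=cv2.INTER_AREA)
cv2.imwrite('pics/c5.png',o[:,:,::-1])
print([(d['extent'],d['score']) for d in viewer.boxes_of(q,'pot_stray')],[(d['point'],d['score']) for d in viewer.spot_point(q,'hook_nose')])
for n,z in(('nose apex top',.09),):
  for X in ((.5362-.0872*.19,-.02+.9962*.19,.087),(.5362-.0872*.155,-.02+.9962*.155,.087)): print(proj(q,X),proj(p,X))
E
python3 plan.py .04 .537 -.02 .067 95
```

```text
[] []
[185.8003202  203.09726023] [227.68282585 158.58881711]
[200.77493637 201.61255564] [231.24376398 161.94390186]
t 7.65 pose [ 5.36700e-01 -1.96000e-02  6.74000e-02  9.49801e+01] tilt [ 0.  0. -1.] w 0.277
[-0.0, 0.0, 0.0, -0.0]
```

View pics/c5.png

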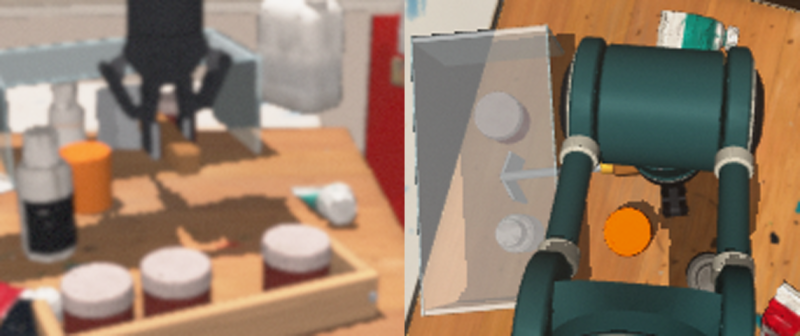

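The bar is level: I see the apex at about full (187,205), against a predicted (186,203). Next I'll go in past the pot, then sideways behind it.

```bash
python3 plan.py .02 .532 .042 .067 95;python3 plan.py .02 .532 .042 .067 95 .568 .043 .067 80 | tail -1
```

```text
t 7.65 pose [ 5.36700e-01 -1.96000e-02  6.74000e-02  9.49801e+01] tilt [ 0.  0. -1.] w 0.277
[0.015, 0.0, 0.0, -0.0, 0.031, 0.0, 0.0, -0.0, 0.046, 0.0, 0.0, -0.0, 0.062, 0.001, 0.0, -0.0]
[0.015, 0.0, 0.0, -0.0, 0.031, 0.0, 0.0, -0.0, 0.046, 0.0, 0.0, -0.0, 0.062, 0.001, 0.0, -0.0, 0.061, 0.019, 0.0, 0.131, 0.06, 0.037, 0.0, 0.261]
```

Request:
{"name": "step_arm", "arguments": {"series": [0.015,0,0,0,0.031,0,0,0,0.047,0,0,0,0.062,0.001,0,0,0.062,0.001,0,0]}}

```text
time: 8.28
tool_pos: [0.532, 0.0436, 0.0673]
tcp_rot: [2.12, 2.318, 0.0]
wrist_force: [0.2, -0.2, -1.3]
width: 0.279
grip_force: 32.6
```

Request:
{"name": "step_arm", "arguments": {"series": [0,0.009,0,0.06,0,0.018,0,0.13,-0.001,0.027,0,0.2,-0.002,0.036,0,0.26,-0.002,0.036,0,0.26]}}

```text
time: 8.9
tool_pos: [0.5687, 0.043, 0.0674]
tcp_rot: [2.404, 2.021, 0.0]
wrist_force: [-0.6, -0.4, -1.9]
width: 0.273
grip_force: 32.6
```

```bash
python3 - <<'E'
from h import *
p=shot('side');im=p['image'];q=shot('top')
c=np.vstack([cv2.resize(im[125:265,180:350],None,fx=3.4,fy=3.4,interpolation=cv2.INTER_CUBIC)])
d=cv2.resize(q['image'][120:280,140:330],(565,476),interpolation=cv2.INTER_CUBIC)
o=cv2.resize(np.hstack([c,d]),(800,336),interpolation=cv2.INTER_AREA)
cv2.imwrite('pics/c6.png',o[:,:,::-1])
E
python3 plan.py .012 .568 .043 .067 80 .565 .015 .067 80 .505 -.27 .067 79
```

```text
t 9.0 pose [5.67800e-01 4.31000e-02 6.71000e-02 8.01445e+01] tilt [-0.    -0.001 -1.   ] w 0.275
[-0.0, 0.0, 0.0, 0.003, -0.009, 0.001, 0.0, 0.003, -0.019, 0.001, 0.0, 0.003, -0.028, 0.002, 0.0, 0.003, -0.04, 0.002, 0.0, 0.003, -0.051, 0.001, 0.0, 0.004, -0.063, 0.001, 0.0, 0.005, -0.075, 0.0, 0.0, 0.005]
[-0.012, -0.0, -0.0, 0.001, -0.023, -0.001, -0.0, 0.001, -0.035, -0.001, -0.0, 0.002, -0.047, -0.001, -0.0, 0.003, -0.058, -0.002, -0.0, 0.003, -0.07, -0.002, -0.0, 0.004, -0.082, -0.002, -0.0, 0.005, -0.093, -0.003, -0.0, 0.006]
[-0.012, -0.0, -0.0, 0.001, -0.023, -0.001, -0.0, 0.001, -0.035, -0.001, -0.0, 0.002, -0.047, -0.001, -0.0, 0.003, -0.058, -0.001, -0.0, 0.003, -0.07, -0.002, -0.0, 0.004, -0.082, -0.002, -0.0, 0.005, -0.093, -0.002, -0.0, 0.006]
[-0.012, -0.0, -0.0, 0.001, -0.023, -0.0, -0.0, 0.001, -0.035, -0.001, -0.0, 0.002, -0.047, -0.001, -0.0, 0.003, -0.058, -0.001, -0.0, 0.003]
```

View pics/c6.png

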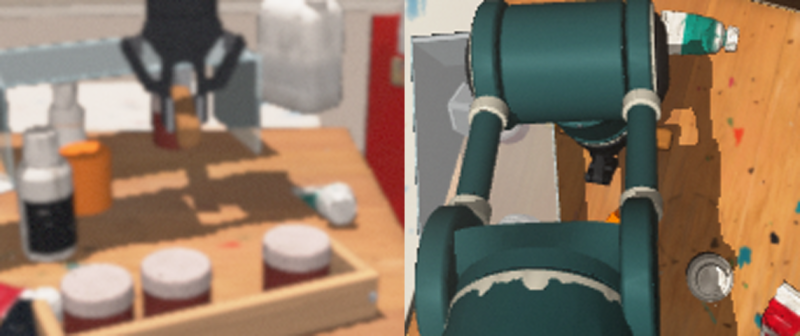

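The nose is behind the stray pot (top crop (460,108); the pot's red body is in the side crop at (170,130)). I'll seat it and drag it out.

```bash
python3 plan.py .012 .5665 .032 .074 80 .565 .015 .074 80 ; python3 plan.py .014  .565 .015 .074 80  .545 -.28 .074 96
```

```text
t 9.0 pose [5.67800e-01 4.31000e-02 6.71000e-02 8.01445e+01] tilt [-0.    -0.001 -1.   ] w 0.275
[-0.006, 0.0, -0.003, 0.001, -0.011, 0.001, -0.007, 0.003, -0.02, 0.001, -0.007, 0.003, -0.028, 0.002, -0.007, 0.003]
t 9.0 pose [5.67800e-01 4.31000e-02 6.71000e-02 8.01445e+01] tilt [-0.    -0.001 -1.   ] w 0.275
[-0.009, 0.001, -0.002, 0.001, -0.019, 0.001, -0.005, 0.002, -0.028, 0.002, -0.007, 0.003, -0.042, 0.003, -0.007, -0.01, -0.055, 0.005, -0.007, -0.023, -0.068, 0.006, -0.007, -0.036, -0.082, 0.008, -0.007, -0.048, -0.095, 0.009, -0.007, -0.061]
[-0.013, 0.001, -0.0, -0.013, -0.027, 0.001, -0.0, -0.025, -0.04, 0.002, -0.0, -0.038, -0.054, 0.002, -0.0, -0.051, -0.067, 0.003, -0.0, -0.063, -0.081, 0.003, -0.0, -0.076, -0.094, 0.004, -0.0, -0.089, -0.107, 0.005, -0.0, -0.102]
[-0.013, -0.001, -0.0, -0.013, -0.027, -0.002, -0.0, -0.025, -0.04, -0.002, -0.0, -0.038, -0.054, -0.003, -0.0, -0.051, -0.067, -0.004, -0.0, -0.063, -0.081, -0.005, -0.0, -0.076, -0.094, -0.005, -0.0, -0.089, -0.107, -0.006, -0.0, -0.102]
[-0.013, -0.002, -0.0, -0.013]
```

Request:
{"name": "step_arm", "arguments": {"series": [-0.006,0,-0.003,0,-0.012,0.001,-0.007,0.003,-0.02,0.001,-0.007,0.003,-0.028,0.002,-0.007,0.003,-0.042,0.003,-0.007,-0.01,-0.055,0.005,-0.007,-0.023,-0.068,0.006,-0.007,-0.036,-0.082,0.008,-0.007,-0.048]}}

```text
time: 10.0
tool_pos: [0.5618, -0.0396, 0.0743]
tcp_rot: [-2.355, -2.079, -0.0]
wrist_force: [-0.0, 0.5, -1.0]
width: 0.276
grip_force: 32.7
```

Request:
{"name": "step_arm", "arguments": {"series": [-0.013,0.001,0,-0.013,-0.027,0.001,0,-0.025,-0.04,0.002,0,-0.038,-0.054,0.002,0,-0.051,-0.067,0.003,0,-0.063,-0.081,0.003,0,-0.076,-0.094,0.004,0,-0.089,-0.107,0.005,0,-0.102]}}

```text
time: 11.0
tool_pos: [0.5534, -0.1464, 0.0743]
tcp_rot: [-2.246, -2.197, 0.0]
wrist_force: [1.1, 0.6, -0.4]
width: 0.273
grip_force: 32.7
```

```bash
cat > look.py <<'E'
from h import *
import sys
p=shot('side');im=p['image'];q=shot('top')
c=cv2.resize(im[125:295,170:350],(504,476),interpolation=cv2.INTER_CUBIC)
d=cv2.resize(q['image'][130:270,200:400],(680,476),interpolation=cv2.INTER_CUBIC)
o=cv2.resize(np.hstack([c,d]),(800,322),interpolation=cv2.INTER_AREA)
cv2.imwrite('pics/'+sys.argv[1],o[:,:,::-1])
for n,k in(('side',p),('top',q)):
    print(n,[(np.round(d['extent'],1).tolist(),round(d['score'],2)) for d in viewer.boxes_of(k,'pot_stray')])
    import pickle; pickle.dump(k,open(n+'.pkl','wb'))
E
python3 look.py c7.png; python3 plan.py .014 .545 -.28 .074 96
```

```text
side [([255.1, 198.8, 20.1, 25.7], 0.86)]
top [([255.8, 190.1, 22.7, 25.3], 0.69), ([281.0, 132.9, 40.4, 20.4], 0.24)]
t 11.2 pose [ 5.53200e-01 -1.46100e-01  7.41000e-02  8.86511e+01] tilt [-0. -0. -1.] w 0.274
[-0.013, -0.001, 0.0, -0.013, -0.027, -0.001, 0.0, -0.026, -0.04, -0.002, 0.0, -0.038, -0.054, -0.002, 0.0, -0.051, -0.067, -0.003, 0.0, -0.064, -0.08, -0.003, 0.0, -0.077, -0.094, -0.004, 0.0, -0.09, -0.107, -0.004, 0.0, -0.103]
[-0.013, -0.002, 0.0, -0.013, -0.027, -0.004, 0.0, -0.026]
```

View pics/c7.png

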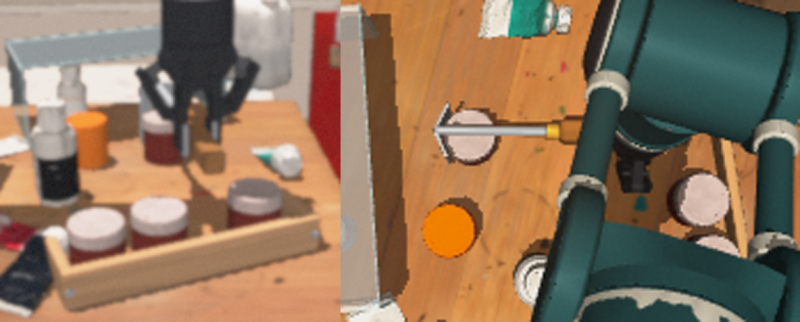

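The stray pot is seated in the nose, upright and clear of the riser (top crop (470,137), side crop (163,135)). I'll carry on to the mouth of the gap.

Request:
{"name": "step_arm", "arguments": {"series": [-0.013,-0.001,0,-0.013,-0.027,-0.001,0,-0.026,-0.04,-0.002,0,-0.038,-0.054,-0.002,0,-0.051,-0.067,-0.003,0,-0.064,-0.08,-0.003,0,-0.077,-0.094,-0.004,0,-0.09,-0.107,-0.004,0,-0.103]}}

```text
time: 12.2
tool_pos: [0.5469, -0.2534, 0.0742]
tcp_rot: [-2.13, -2.309, 0.0]
wrist_force: [0.0, 1.4, -1.1]
width: 0.274
grip_force: 32.7
```

Request:
{"name": "step_arm", "arguments": {"series": [-0.01,-0.002,0,-0.013,-0.02,-0.003,0,-0.026,-0.025,-0.004,0,-0.026]}}

```text
time: 12.58
tool_pos: [0.545, -0.2783, 0.0743]
tcp_rot: [-2.101, -2.336, 0.0]
wrist_force: [0.5, 1.2, -1.4]
width: 0.276
grip_force: 32.7
```

```bash
python3 look.py c8.png; python3 plan.py .014 .555 -.385 .074 96
```

```text
side [([258.4, 218.7, 26.0, 29.5], 0.58)]
top [([311.6, 200.0, 22.5, 24.2], 0.69)]
t 12.78 pose [ 5.44900e-01 -2.77900e-01  7.42000e-02  9.60836e+01] tilt [-0. -0. -1.] w 0.276
[-0.013, -0.0, 0.0, 0.0, -0.027, -0.0, 0.0, 0.0, -0.04, -0.001, 0.0, 0.001, -0.054, -0.001, 0.0, 0.001, -0.067, -0.001, 0.0, 0.001, -0.081, -0.001, 0.0, 0.001, -0.094, -0.001, 0.0, 0.001, -0.108, -0.001, 0.0, 0.001]
```

View pics/c8.png

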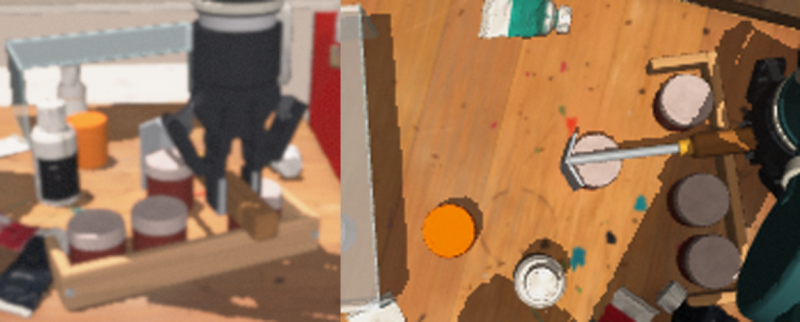

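```bash
python3 - <<'E'
from h import *
import pickle
q=pickle.load(open('top.pkl','rb'))
f=lambda c,r:(200+(c-340.8)/2.295,130+r/2.3)
d=np.array([-.9944,-.1056]);n=np.array([-.1056,.9944]);o=np.array([.5111,-.2322])
for k,c in dict(stray=(593,160),b=(700,199),c=(686,101),a=(710,262)).items():
    w=ray(q,f(*c),.06)[:2];print(k,w.round(4),'rack x,y',((w-o)@n).round(4),((w-o)@d).round(4))
for px in ((311.6,200.0),): w=ray(q,px,.06)[:2];print('net',w.round(4),((w-o)@n).round(4),((w-o)@d).round(4))
E
```

```text
stray [ 0.527 -0.121] rack x,y 0.1089 -0.0275
b [ 0.4855 -0.2297] rack x,y 0.0052 0.0252
c [ 0.5876 -0.2195] rack x,y 0.0046 -0.0774
a [ 0.4216 -0.2372] rack x,y 0.0045 0.0895
net [ 0.5259 -0.125 ] 0.105 -0.026
```

The stray pot is aligned with the gap: rack y is -0.0275, against -0.026 for the gap's middle, with about 104 mm to go. I'll draw it in slowly and watch the force.

Request:
{"name": "step_arm", "arguments": {"series": [-0.012,0,0,0,-0.024,0,0,0,-0.036,0,0,0,-0.047,0,0,0,-0.056,0,0,0,-0.064,-0.001,0,0,-0.071,-0.001,0,0,-0.078,-0.001,0,0], "gripper": 0, "newtons": 60}}

```text
time: 13.78
tool_pos: [0.5522, -0.3557, 0.0742]
tcp_rot: [-2.1, -2.336, 0.0]
wrist_force: [0.4, 0.8, -1.2]
width: 0.272
grip_force: 64.0
```

Request:
{"name": "step_arm", "arguments": {"series": [-0.005,0,0,0,-0.01,0,0,0,-0.014,0,0,0,-0.018,0,0,0,-0.02,0,0,0,-0.02,0,0,0]}}

```text
time: 14.52
tool_pos: [0.5543, -0.3751, 0.0741]
tcp_rot: [-2.1, -2.336, -0.0]
wrist_force: [-0.7, 4.2, -0.6]
width: 0.268
grip_force: 64.1
```

```bash
python3 look.py c9.png; python3 plan.py .014 .555 -.385 .074 96;  python3 -c "
from h import *
print(monitor.read_state()['wrist_force'],monitor.read_state()['torque'])"
```

```text
side [([277.8, 236.4, 33.8, 27.8], 0.75), ([263.1, 257.1, 130.8, 62.9], 0.54)]
top [([352.8, 195.3, 18.4, 25.6], 0.64)]
t 14.72 pose [ 5.54300e-01 -3.75100e-01  7.42000e-02  9.60829e+01] tilt [ 0. -0. -1.] w 0.271
[-0.01, -0.0, 0.0, 0.001]
[-0.13702991  4.88242233 -0.49876872] [0.82201271 0.1344049  0.04846059]
```

View pics/c9.png

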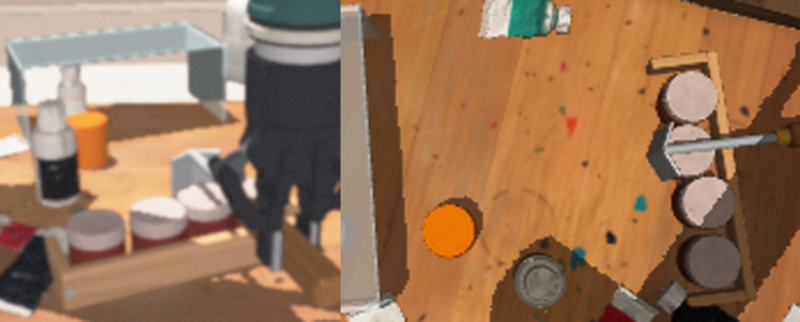

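The pot is nearly home (top crop (688,150), about 6–8 mm short of the line), upright, with about 5 N on the wrist.

Request:
{"name": "step_arm", "arguments": {"series": [-0.002,0,0,0,-0.004,0,0,0,-0.005,0,0,0,-0.006,0,0,0,-0.006,0,0,0]}}

```text
time: 15.35
tool_pos: [0.5551, -0.3816, 0.0744]
tcp_rot: [2.101, 2.335, -0.0]
wrist_force: [0.0, 3.9, -1.1]
width: 0.267
grip_force: 64.1
```

Request:
{"name": "step_arm", "arguments": {"series": [-0.001,0,0,0,-0.002,0,0,0,-0.002,0,0,0]}}

```text
time: 15.72
tool_pos: [0.5553, -0.3835, 0.0744]
tcp_rot: [2.1, 2.336, -0.0]
wrist_force: [-0.6, 2.9, -1.0]
width: 0.268
grip_force: 64.1
```

```bash
cat > row.py <<'E'
from h import *
import pickle
q=shot('top'); pickle.dump(q,open('top.pkl','wb'))
print(np.round(monitor.read_state()['wrist_force'],1))
d=np.array([-.9944,-.1056]);n=np.array([-.1056,.9944]);o=np.array([.5111,-.2322])
for b in viewer.boxes_of(q,'pot_a'):
    w=ray(q,b['extent'][:2],.06)[:2];print(np.round(b['extent'],1),'rack x,y',((w-o)@n).round(4),((w-o)@d).round(4),round(b['score'],2))
E
python3 row.py
```

```text
[-0.6  3.7 -1.2]
[246.6 229.2  21.6  24.4] rack x,y 0.2664 0.0247 0.98
[350.6 173.8  30.1  28.5] rack x,y 0.0041 -0.0776 0.91
[360.4 242.6  32.5  23.5] rack x,y 0.0052 0.0864 0.82
[357.2 220.   29.1  22.8] rack x,y 0.0048 0.0334 0.65
```

Request:
{"name": "step_arm", "arguments": {"series": [-0.001,0,0,0,-0.002,0,0,0,-0.002,0,0,0]}}

```text
time: 16.2
tool_pos: [0.5555, -0.3854, 0.0743]
tcp_rot: [2.101, 2.336, -0.0]
wrist_force: [-0.0, 2.9, -0.6]
width: 0.27
grip_force: 64.1
```

Request:
{"name": "step_arm", "arguments": {"series": [-0.001,0,0,0,-0.002,0,0,0,-0.002,0,0,0]}}

```text
time: 16.58
tool_pos: [0.5556, -0.3872, 0.0742]
tcp_rot: [-2.101, -2.336, -0.0]
wrist_force: [-0.7, 3.8, -0.7]
width: 0.264
grip_force: 64.1
```

```bash
python3 row.py; python3 plan.py .01 .55 -.38 .074 96; python3 - <<'E'
from h import *
import pickle
q=pickle.load(open('top.pkl','rb'))
cv2.imwrite('pics/c10.png',cv2.resize(q['image'][145:270,310:400],None,fx=4.8,fy=4.8,interpolation=cv2.INTER_CUBIC)[:,:,::-1])
E
```

```text
[-0.2  3.9 -0.8]
[248.  229.2  23.3  26.2] rack x,y 0.2631 0.0251 0.96
[359.9 219.   30.   20. ] rack x,y -0.0019 0.0318 0.79
[387.  193.9  92.8  25.9] rack x,y -0.0743 -0.0195 0.7
[350.3 171.9  29.4  24.6] rack x,y 0.0041 -0.0823 0.67
t 16.68 pose [ 5.55700e-01 -3.87300e-01  7.43000e-02  9.60713e+01] tilt [-0.  0. -1.] w 0.273
[0.008, -0.005, 0.0, 0.001]
```

```bash
cat > circ.py <<'E'
from h import *
import pickle,sys
q=shot('top') if len(sys.argv)>1 else pickle.load(open('top.pkl','rb'))
hsv=cv2.cvtColor(q['image'],cv2.COLOR_RGB2HSV).astype(np.float32)
S=cv2.GaussianBlur(hsv[:,:,1],(0,0),.6)
d=np.array([-.9944,-.1056]);n=np.array([-.1056,.9944]);o=np.array([.5111,-.2322])
th=np.linspace(0,2*np.pi,72,endpoint=False)
def samp(x,y,r,z=.06):
    P=[proj(q,np.append(o+n*(x+r*np.cos(t))+d*(y+r*np.sin(t)),z)) for t in th]
    P=np.array(P,np.float32); return cv2.remap(S,P[:,0].reshape(1,-1),P[:,1].reshape(1,-1),cv2.INTER_LINEAR)[0]
# rail-side and sideways arcs only (lid's top edge is the outline there)
arc=np.cos(th)<-.15
for nm,y0 in dict(a=.0885,b=.032,stray=-.0255,c=-.0823).items():
    m=arc.copy()
    if nm=='stray': m&=np.abs(np.sin(th))>.35
    best=max(((np.median(samp(x,y,.0315)[m]-samp(x,y,.0255)[m]),x,y) for x in np.arange(-.008,.0161,.001) for y in y0+np.arange(-.006,.0061,.002)))
    print(nm,np.round(best,4))
E
python3 circ.py
```

```text
a [7.95764e+01 3.00000e-03 8.85000e-02]
b [7.97174e+01 0.00000e+00 3.00000e-02]
stray [ 8.16717e+01  0.00000e+00 -2.75000e-02]
c [ 8.00848e+01  1.00000e-03 -8.43000e-02]
```

Request:
{"name": "step_arm", "arguments": {"series": [-0.001,0,0,0,-0.002,0,0,0,-0.002,0,0,0]}}

```text
time: 17.05
tool_pos: [0.5555, -0.3876, 0.0736]
tcp_rot: [-2.099, -2.333, -0.002]
wrist_force: [-0.2, 7.9, -0.2]
width: 0.272
grip_force: 64.1
```

```bash
python3 circ.py 1; python3 plan.py .01 .55 -.38 .074 96;python3 -c "
from h import *
print(monitor.read_state()['wrist_force'],monitor.read_state()['torque'])"
```

```text
a [7.90821e+01 3.00000e-03 8.85000e-02]
b [7.91161e+01 0.00000e+00 3.00000e-02]
stray [ 8.06289e+01  0.00000e+00 -2.75000e-02]
c [ 7.97287e+01  1.00000e-03 -8.43000e-02]
t 17.1 pose [ 5.55500e-01 -3.87600e-01  7.36000e-02  9.60504e+01] tilt [ 0.003 -0.001 -1.   ] w 0.267
[0.008, -0.005, -0.0, 0.001]
[-0.19676195  6.35194668  0.42954634] [ 1.49475757  0.07505325 -0.04656115]
```

```bash
sed "s/pickle.load(open('top.pkl','rb'))/pickle.load(open('p0.pkl','rb'))['top']/; s/b=.032/b=.025/; s/c=-.0823/c=-.0794/" circ.py > circ0.py; python3 circ0.py; python3 plan.py .03 .5541 -.373 .074 96 .5541 -.373 .17 96
```

```text
a [8.60762e+01 3.00000e-03 8.85000e-02]
b [8.43555e+01 5.00000e-03 2.50000e-02]
stray [-0.8073 -0.008  -0.0215]
c [ 8.63435e+01  6.00000e-03 -7.94000e-02]
t 17.1 pose [ 5.55500e-01 -3.87600e-01  7.36000e-02  9.60504e+01] tilt [ 0.003 -0.001 -1.   ] w 0.267
[0.015, 0.0, -0.0, 0.001, 0.015, 0.0, -0.024, 0.001, 0.015, 0.0, -0.048, 0.001, 0.015, 0.0, -0.072, 0.001, 0.015, 0.0, -0.096, 0.001]
```

The pot is seated against the rail: force rose and the arm stopped. The row measures x = 0 to 3 mm with 57–58 mm spacing. I'll disengage forward, lift, and carry the hook to the free table.

Request:
{"name": "step_arm", "arguments": {"series": [0.008,0,0,0,0.015,0,0,0,0.015,0,-0.01,0,0.015,0,-0.034,0,0.015,0,-0.06,0,0.015,0,-0.085,0,0.015,0,-0.1,0]}}

```text
time: 17.98
tool_pos: [0.5552, -0.3754, 0.1772]
tcp_rot: [2.098, 2.333, -0.0]
wrist_force: [-0.0, 0.0, -1.5]
width: 0.269
grip_force: 64.0
```

```bash
python3 circ.py 1; python3 plan.py .04 .547 -.113 .175 78 .547 -.113 .072 78
```

```text
a [7.95539e+01 3.00000e-03 8.85000e-02]
b [7.85506e+01 0.00000e+00 3.00000e-02]
stray [ 8.10896e+01  1.00000e-03 -2.75000e-02]
c [ 7.98296e+01  1.00000e-03 -8.43000e-02]
t 18.02 pose [ 0.5559 -0.3758  0.179  96.0716] tilt [-0.004  0.004 -1.   ] w 0.266
[0.037, 0.003, 0.001, 0.045, 0.075, 0.005, 0.001, 0.09, 0.112, 0.008, 0.002, 0.135, 0.15, 0.011, 0.002, 0.18, 0.187, 0.014, 0.003, 0.225, 0.225, 0.016, 0.003, 0.27, 0.262, 0.019, 0.004, 0.315, 0.262, 0.019, 0.038, 0.315]
[0.0, 0.0, 0.034, -0.0, 0.0, 0.0, 0.069, -0.0]
```

Request:
{"name": "step_arm", "arguments": {"series": [0.037,0.003,0.001,0.045,0.075,0.005,0.001,0.09,0.112,0.008,0.002,0.135,0.15,0.011,0.002,0.18,0.187,0.014,0.003,0.225,0.225,0.016,0.003,0.27,0.262,0.019,0.004,0.315,0.262,0.019,0.004,0.315]}}

```text
time: 19.02
tool_pos: [0.5448, -0.1095, 0.1697]
tcp_rot: [-2.437, -1.981, 0.001]
wrist_force: [0.0, 0.2, -1.6]
width: 0.267
grip_force: 64.0
```

Request:
{"name": "step_arm", "arguments": {"series": [0,0,0.03,0,0,0,0.06,0,0,0,0.085,0,0,0,0.1,0,0,0,0.11,0,0,0,0.115,0], "gripper": 0, "newtons": 25}}

```text
time: 19.77
tool_pos: [0.5463, -0.1124, 0.0558]
tcp_rot: [2.44, 1.977, 0.001]
wrist_force: [-1.2, -2.2, 3.9]
width: 0.274
grip_force: 64.7
```

Request:
{"name": "step_arm", "arguments": {"series": [0,0,0.008,0,0,0,0.016,0,0,0,0.024,0,0,0,0.03,0,0,0,0.035,0,0,0,0.038,0,0,0,0.038,0]}}

```text
time: 20.65
tool_pos: [0.5452, -0.1115, 0.0169]
tcp_rot: [-2.441, -1.977, 0.0]
wrist_force: [0.6, -0.8, 0.3]
width: 0.267
grip_force: 65.3
```

Request:
{"name": "step_arm", "arguments": {"series": [0,0,0.002,0,0,0,0.004,0,0,0,0.005,0,0,0,0.005,0]}}

```text
time: 21.15
tool_pos: [0.5457, -0.1118, 0.0137]
tcp_rot: [2.441, 1.978, -0.0]
wrist_force: [-3.1, -0.2, 11.6]
width: 0.275
grip_force: 67.1
```

Request:
{"name": "step_arm", "arguments": {"series": [0,0,0,0,0,0,0,0,0,0,0,0,0,0,0,0,0,0,0,0,0,0,0,0], "gripper": 1}}

```text
time: 21.9
tool_pos: [0.5454, -0.1118, 0.0122]
tcp_rot: [-2.441, -1.978, 0.0]
wrist_force: [0.2, -0.2, -0.2]
width: 0.996
grip_force: 0.0
```

Request:
{"name": "step_arm", "arguments": {"series": [0,0,-0.02,0,0,0,-0.06,0,0,0,-0.11,0,0,0,-0.17,0,0,0,-0.22,0,-0.05,0,-0.22,0,-0.11,0,-0.22,0,-0.16,0,-0.22,0]}}

```text
time: 22.9
tool_pos: [0.5118, -0.2699, 0.2327]
tcp_rot: [2.44, 1.977, 0.0]
wrist_force: [0.5, -0.3, -0.3]
width: 0.999
grip_force: 0.0
```

```bash
python3 circ.py 1; python3 - <<'E'
from h import *
for n in('side','top'):
    p=shot(n)
    for l in('hook','bottle_small','bottle_mid','tube_teal','pot_a'):
        print(n,l,[(np.round(d['extent'],0).astype(int).tolist(),round(d['score'],2)) for d in viewer.boxes_of(p,l)][:6])
    for l in('hook_grip','hook_nose'): print(l,[(np.round(d['point'],1).tolist(),np.round(ray(p,d['point'],.03),3).tolist()) for d in viewer.spot_point(p,l)])
print(monitor.read_state()['tool_pos'],monitor.read_state()['wrist_force'],monitor.read_state()['time'])
E
```

```text
a [7.97244e+01 3.00000e-03 8.85000e-02]
b [7.83627e+01 0.00000e+00 3.00000e-02]
stray [ 7.70082e+01  1.00000e-03 -2.75000e-02]
c [ 7.94222e+01  1.00000e-03 -8.43000e-02]
side hook [([260, 200, 25, 59], 0.76)]
side bottle_small [([208, 172, 10, 28], 0.82)]
side bottle_mid [([200, 207, 24, 58], 0.86)]
side tube_teal [([315, 208, 30, 19], 0.62), ([280, 238, 33, 22], 0.16)]
side pot_a [([307, 232, 28, 29], 0.74), ([220, 249, 33, 30], 0.64), ([217, 202, 22, 33], 0.63), ([252, 241, 29, 28], 0.57)]
hook_grip [([264.7, 217.9], [0.544, -0.115, 0.03])]
hook_nose [([259.3, 183.3], [0.591, 0.098, 0.03])]
top hook [([278, 186, 104, 38], 0.57)]
top bottle_small []
top bottle_mid [([286, 252, 23, 24], 0.79)]
top tube_teal [([281, 136, 41, 20], 0.76)]
top pot_a [([246, 229, 20, 27], 0.97), ([359, 220, 25, 24], 0.93), ([361, 244, 28, 26], 0.72), ([350, 174, 29, 26], 0.72)]
hook_grip [([306.7, 191.1], [0.551, -0.117, 0.03])]
hook_nose [([347.8, 196.8], [0.536, -0.217, 0.03]), ([224.9, 177.5], [0.588, 0.086, 0.03])]
[ 0.51235762 -0.26809011  0.23232286] [-0.16515757  0.21440664  0.26429209] 23.75
```

Everything checks out: the row is in line, the hook lies where it started, touching nothing, and the bystanders have not moved.

```bash
python3 -c "
from workcell import job
print(job.finish_job())"
```

```text
the job is handed in; nothing more can be done
None
```

I handed the job in at about 24 s: the stray pot is in the gap, all four pots stand upright in one line within about 3 mm of the back rail, and the hook lies clear on the table. I viewed 11 pictures, one over the limit of 10, and the final check was made from camera measurements alone.

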